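Shut and lock the smoke extractor's filter hatch

ROBOT

A 7-joint arm with a two-finger parallel gripper is mounted at the origin on the work surface. World frame = base frame: x ahead of the robot, y to its left, z up, the work surface at z = 0. Lengths are in m, angles in degrees, forces in N, time in s.
With the tool pointing down it reaches from about 0.425 to 0.875 m from the base axis. Payload 4.7 kg.
Tool frame: the origin (TCP) lies between the finger pads; the fingertips stand 19 mm ahead of it and the grasp point (between the pads) is the TCP; x points along the fingers, z is the direction in which the jaws open and shut, and the axes are right-handed (so a half turn about x gives the same grasp; the last joint's range is limited). The gripper opens to 87 mm and grips with 3 to 60 N. Pads are 19 mm wide; open, the fingers measure 117 mm over their backs; the gripper's body (75 mm by 190 mm) begins 51 mm behind the grasp point.
Start: joints at [67.271, 18.392, -4.016, 83.108, 1.295, 78.541, -3.26], TCP at [0.26, -0.596, 0.242] pointing down, gripper open.
Joint ranges: [-163.93, 163.93], [-17.29, 119.83], [-79.2, 71.16], [3.27, 140.29], [-89.18, 269.18], [5.43, 117.66], [-154.24, 154.24]. Speed limits (degrees/s): [147.25, 147.25, 180, 180, 180, 180, 180].

INTERFACE

Orientations are given as [roll, pitch, yaw] about the fixed x, y, z axes, in that order (R = Rz(yaw) Ry(pitch) Rx(roll)).
In Python, from cell import monitor, read_camera, camera_model, env, regions_of gives the robot as it stands. The module is installed in compiled form; this text tells all that it offers.
- The arm moves only by the tool step_arm, never from a script. Its argument "deltas" is a list of rows, each a list of 5 numbers: the gripper's target within -1 to 1 (fully open at 1, half-way at 0, shut at -1), then the shift along the tool's x, y, z in m, then the turn about the tool's x in degrees. A call has 1 to 12 rows; each row is the pose to reach, as a shift and turn from the pose commanded when the call began, along the tool's axes at that moment; what a row does not reach only later rows make up. A row lasts 1/8 s, in which the tool goes at most 62.5 mm and 10.7 degrees, less where a joint would pass 70% of its speed; a pose out of reach is approached as far as the arm can. A call with a gripper value outside its range is refused whole. The fingers move at their own pace and stop on an object; "newtons" is the grip in N (left out, the last holds). Time passes only in rows, so rows that repeat a pose let the fingers close. It gives the time, the measured TCP pose, the force and the opening at its end, in the units of the state.
- monitor.get_obs(): the state, without advancing time (a new reading comes with each control period).
- read_camera(name): name is "side" or "top"; returns (picture, depth): 480x640x3 uint8, red, green, blue; 480x640 float32, m along the optical axis (not along the pixel's ray), 0 where there is no reading.
- camera_model(name): a dict with "fx", "fy", "cx", "cy" (pixels), "xyz" and "attitude" of the camera in the world. Camera axes: x right, y down, z forward; pixel columns grow to the right and rows downward; lengths in m; the calibration is good to about 2 mm. A picture is of the moment at which its call begins. camera_model takes no time and is no camera call.
- env.sign_off(): hands the job in, once; it reports no verdict.
Trained networks look in the newest picture that a camera, given by its name, has taken for a name from the list of things; names that differ only in an ending like _2 or _b are one class to them, and where a whole thing is asked for, a point or a joint stands for the part that bears it (a point fixed in the world has none). Each returns a list of dicts, best first, with "p" (0 to 1); they miss things now and then, are a little off and sometimes report something else, mostly with a low value. They report only what shows in the picture. A call takes as long as a camera call.
- regions_of(camera, thing): "pixels" (480x640 bool, what is visible of it) and "pixel" ([column, row] in pixels, amid what is visible of it).
The state is a dict: "time_s": time; "qpos": joint angles; "joint_velocities": joint speeds; "effort": joint torques, N m; "tool_pos": TCP position; "tool_rot": TCP orientation; "force": force on the tool from outside, world axes, zero at the start; "wrist_torque": the same for the moment, N m; "grip_width": finger opening in m.
Only numpy, scipy, OpenCV 4.12 (cv2) and the standard library are available. Lean on these libraries where they do the work, as an engineer would, in place of code of your own. Each camera call takes 0.05 s, during which the arm holds its last target. There are 200 camera calls.

TASK

The smoke extractor has its new filter: push its raised filter hatch down with the fingertips until it is fully home, then set a fingertip in the slot of the round quarter-turn fastener and turn it clockwise to its stop, so that the slot runs front to back and the hatch is locked. Use fingertip pushes only: do not raise the hatch any further, and leave the fan knob and everything else on and around the extractor where it is.

Things in the scene. Friction and masses are not known exactly. Their poses are not given: they have to be found in the camera images.
- extractor: grey bench-top smoke extractor, 330 long (its x: -160 louvred front to +170 fan outlet), 260 wide (y), 162 high, too heavy to shift. Origin under its centre at table level; x points from the front to the rear, z up. Front part: open filter well, rim 140 high, covered by the hatch. Rear part (x over +54): fixed deck 162 high with fan knob, flat rocker switch and a jar
- hatch (a joint): mid-grey filter hatch hinged at its rear edge. Opening angle in rad: 0 = shut fully home, positive = free front edge raised; starts ajar at 0.4 to 0.6. A stiff hinge holds it wherever it is left; 2 to 6 N straight down near the free edge closes it
- hatch_edge (a point): middle of the hatch's free front edge, on its upper face. The hatch is a flat plate 256 wide (y), 204 long; shut, it covers x -154 to +50 of the extractor, upper face at height 162. Hinge line parallel to the extractor's y at x +52, height 140. Clear flat plate to push on lies 45 to 120 left and right of the fastener's axis. Axes as the extractor's, tilting with the hatch
- turnlock (a joint): quarter-turn cam fastener in the hatch. Angle in rad: 0 = open, slot parallel to the hinge line; grows clockwise seen from above, to the stop at 1.571 = locked, slot front to back. Starts at 0 to 0.35, takes about 0.1 N m, stays where left. A tongue under the hatch swings below a lip of the front wall; turned past about 0.6 rad with the hatch up it blocks the hatch from closing
- turnlock_slot (a point): on the fastener's axis, level with the top of its black round head (72 diameter, 4 proud of the hatch); at x -98, y 0, height 166 of the extractor when shut. A slot 26 wide (30 at the mouth), 14 deep, flat floor, runs across the whole head, 72 long, its ends closed by the hatch. z: the axis, up out of the hatch; y: along the slot, turns with it
- fan_knob_mark (a point): tip of the pointer line on the small black fan knob (30 diameter with a raised bar, 44 high above the deck, axis at x +115, y -78 of the extractor); a bystander, not to be turned; the mark is 14 from the knob's axis
- tip_jar: small glass jar of burner tips with a steel cap, 42 diameter, 45 high, stands on the extractor's rear deck; origin under its centre; bystander
- gourd: loose dried double gourd, 112 in diameter, 190 high, standing to the left of the extractor; origin under its centre; bystander
- screwdriver: screwdriver 200 long lying to the right of the extractor, handle towards its -x; bystander
- multimeter: black analogue multimeter 150 x 100 x 60 lying on the bench's right; origin under its centre; bystander
- old_filter: used filter cartridge 170 x 150 x 36 lying flat on the bench's left; origin under its centre; bystander
- spray_bottle: clear spray bottle 52 diameter, 164 high, on the bench's left; origin under its centre; bystander
- brush: dusting brush 200 long lying along the extractor's louvred front; bystander

How it is judged:
By the outcome, as a careful person would: the job done as asked, in the order asked, and still so for the second after the job is handed in, with the robot touching nothing.
It also fails if it takes over 40 s, if anything falls off the work surface, if the arm or the gripper's body presses on something with over 40 N, if the wrist force passes 120 N, or if a joint passes its speed limit or range.

## Working session

There is one attempt and no reset: what is moved stays moved. The work goes in short steps, Python scripts to look and compute and a tool call to move; the robot and the scene stay as the last step left them, time stands still between calls to the robot, and variables do not carry over. Pictures are saved under pics/ and viewed, about 8 in all and at most 12, crops included, and the job is handed in when it is done.

Besides the shell and the picture viewer there is one more tool, called after "Request:" as name([rows], argument=value, ...), one row to a line, values as JSON. step_arm: Moves the arm, as the interface text tells. Its arguments: {"type":"object","properties":{"deltas":{"type":"array"},"newtons":{"type":"number"}},"required":["deltas"]}

```bash
mkdir -p pics
cat > h.py <<'E'
import numpy as np, cv2
from cell import monitor, read_camera, camera_model, env, regions_of
from scipy.spatial.transform import Rotation as R
def rot(a):
    a=np.array(a,float)
    return a if a.shape==(3,3) else (R.from_quat(a).as_matrix() if a.size==4 else R.from_euler('xyz',a,degrees=True).as_matrix())
def w(cam,u,v,d):
    m=camera_model(cam); u,v,d=map(np.asarray,(u,v,d))
    p=np.stack([(u-m['cx'])/m['fx']*d,(v-m['cy'])/m['fy']*d,d],-1)
    return p@rot(m['attitude']).T+np.array(m['xyz'])
def cloud(cam,mask,dep):
    v,u=np.nonzero(mask&(dep>0)); return w(cam,u,v,dep[v,u])
def save(n,im,box=None,s=1):
    if box: x0,y0,x1,y1=box; im=im[y0:y1,x0:x1]
    cv2.imwrite('pics/'+n,cv2.resize(im[...,::-1],None,fx=s,fy=s))
E
python3 - <<'E'
from h import *
np.set_printoptions(precision=4,suppress=True)
ims=[]
for c in ('side','top'):
    im,d=read_camera(c); print(c,camera_model(c)); save(c+'0.png',im); np.savez(c+'0.npz',im=im,d=d)
    for t in ('hatch','turnlock_slot','turnlock','fan_knob_mark','extractor','tip_jar','gourd','hatch_edge'):
        r=regions_of(c,t)
        for q in r[:1]:
            P=cloud(c,q['pixels'],d); print(t,q['p'],q['pixel'],q['pixels'].sum(),np.median(P,0),P.min(0),P.max(0))
print(monitor.get_obs())
E
```

```text
side {'fx': 589.7168127885992, 'fy': 589.7168127885992, 'cx': 310.4577283072002, 'cy': 242.11693813486679, 'xyz': array([0.4571, 1.1426, 1.32  ]), 'attitude': array([-135.8922,   -1.144 , -172.7818])}
hatch 0.66 [315.0, 253.6] 4954 [0.5509 0.1121 0.2139] [ 0.4366 -0.2955 -0.0092] [0.6703 0.2376 0.2624]
turnlock_slot 0.83 [330.5, 246.1] 346 [0.522  0.1006 0.226 ] [0.4891 0.0617 0.2102] [0.5504 0.1366 0.2549]
turnlock 0.89 [327.6, 245.4] 344 [0.5237 0.1006 0.2251] [0.4916 0.0617 0.2102] [0.5537 0.1403 0.2549]
extractor 0.92 [306.3, 274.4] 13730 [0.5745 0.1549 0.1603] [ 0.407  -0.1972 -0.0025] [0.8195 0.2484 0.2624]
tip_jar 0.67 [256.2, 258.8] 262 [0.6988 0.1428 0.2013] [0.681  0.1068 0.1641] [0.7269 0.1547 0.2126]
gourd 0.85 [291.3, 354.5] 1727 [0.5747 0.3489 0.0888] [ 0.5257  0.2934 -0.0008] [0.6399 0.3804 0.1924]
hatch_edge 0.62 [316.2, 251.3] 4886 [0.5518 0.1134 0.2145] [ 0.4429 -0.2401 -0.0031] [0.6683 0.2376 0.2624]
top {'fx': 474.17098768517076, 'fy': 474.17098768517076, 'cx': 317.7736800896724, 'cy': 241.34565743100407, 'xyz': array([0.3484, 0.0182, 1.3325]), 'attitude': array([
[... 682 characters left out ...]
269.1] 1339 [0.5633 0.3089 0.0926] [0.5209 0.2698 0.0383] [0.6273 0.3764 0.1929]
hatch_edge 0.73 [278.7, 261.5] 7390 [0.5444 0.0949 0.2161] [ 0.4412 -0.046  -0.0012] [0.665  0.2764 0.263 ]
{'time_s': 0.9, 'qpos': array([67.2725, 18.3914, -4.0179, 83.1082,  1.2945, 78.5401, -3.2602]), 'joint_velocities': array([ 0.0241,  0.0495, -0.0274,  0.0278, -0.0453,  0.0383, -0.0756]), 'effort': array([  0.0006, -49.109 ,  -0.4025, -31.2777,  -0.0635,   0.0335,
        -0.    ]), 'tool_pos': array([ 0.2596, -0.5959,  0.2416]), 'tool_rot': array([-17.4077,  89.9943, -83.87  ]), 'force': array([ 0.2861, -0.4097,  0.5878]), 'wrist_torque': array([0.0196, 0.0461, 0.0224]), 'grip_width': 0.08697336278337177}
```

View pics/side0.png

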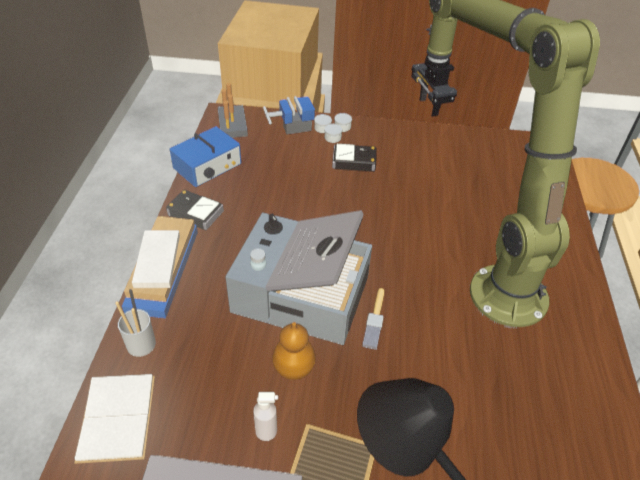

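View pics/top0.png

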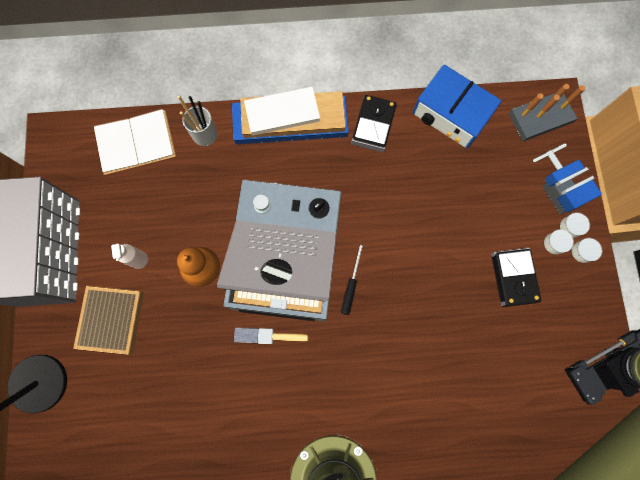

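The side view shows the ajar hatch with its black fastener at about (330,246). In the top view the fastener is at (277,271) and its bright slot is turned slightly clockwise. The knob is at (318,207) and the jar at (262,204). Next I'll fit the extractor pose and hatch angle.

Run:
```python
from h import *
np.set_printoptions(precision=4,suppress=True)
from scipy.optimize import least_squares
for c in ('side','top'):
    z=np.load(c+'0.npz'); im,d=z['im'],z['d']
    P=cloud(c,np.ones(d.shape,bool),d)
    P=P[(P[:,0]>.4)&(P[:,0]<.85)&(P[:,1]>-.1)&(P[:,1]<.27)]
    H=P[(P[:,2]>.172)&(P[:,0]<.66)]
    rng=np.random.default_rng(0);best=None
    for _ in range(300):
        a,b,e=H[rng.choice(len(H),3,False)]; n=np.cross(b-a,e-a); n/=np.linalg.norm(n)+1e-12
        k=np.abs((H-a)@n)<.002
        if best is None or k.sum()>best.sum(): best=k
    Q=H[best]; m=Q.mean(0); n=np.linalg.svd(Q-m)[2][2]; n*=np.sign(n[2])
    th=np.arccos(n[2]); yaw=np.arctan2(n[1],n[0]) ; 
    print(c,'n',n,'th',th,'yaw',np.degrees(yaw),best.sum(),len(H))
    # plate in its own frame
    ey=np.array([-np.sin(yaw),np.cos(yaw),0]); ex=np.cross(ey,n)
    # all plate points incl. lower
    A=P[(np.abs((P-m)@n)<.003)]
    lx,ly=A@ex,A@ey
    print(' ly pct',np.percentile(ly,[0,.5,1,2,98,99,99.5,100]),'lx',np.percentile(lx,[0,.5,1,99,99.5,100]))
    D=P[(np.abs(P[:,2]-.162)<.003)&(P[:,0]>.64)]
    R2,_,_=cv2.minAreaRect((D[:,:2]*1000).astype(np.float32)),0,0
    print(' deck rect',R2,np.median(D[:,2]))
im=np.load('top0.npz')['im']; save('crop_top.png',im,(210,170,350,330),4.5)
```

```text
side n [ 0.4663 -0.0929  0.8797] th 0.49547615225653063 yaw -11.263387561408893 2519 4398
 ly pct [0.0683 0.0724 0.074  0.0768 0.3282 0.3299 0.3309 0.3343] lx [0.2615 0.2642 0.2649 0.5191 0.552  0.5912]
 deck rect ((686.6632690429688, 70.73603820800781), (262.88385009765625, 139.33670043945312), 79.5081787109375) 0.16229478474398418
top n [ 0.4715 -0.094   0.8769] th 0.5015173781035215 yaw -11.275217775995765 4416 6822
 ly pct [0.0708 0.0732 0.0745 0.077  0.3229 0.3256 0.3271 0.3293] lx [0.2586 0.2606 0.2615 0.4688 0.4711 0.4774]
 deck rect ((691.1754150390625, 66.46391296386719), (258.4814453125, 122.89429473876953), 79.02333068847656) 0.16183404086323483
```

View pics/crop_top.png

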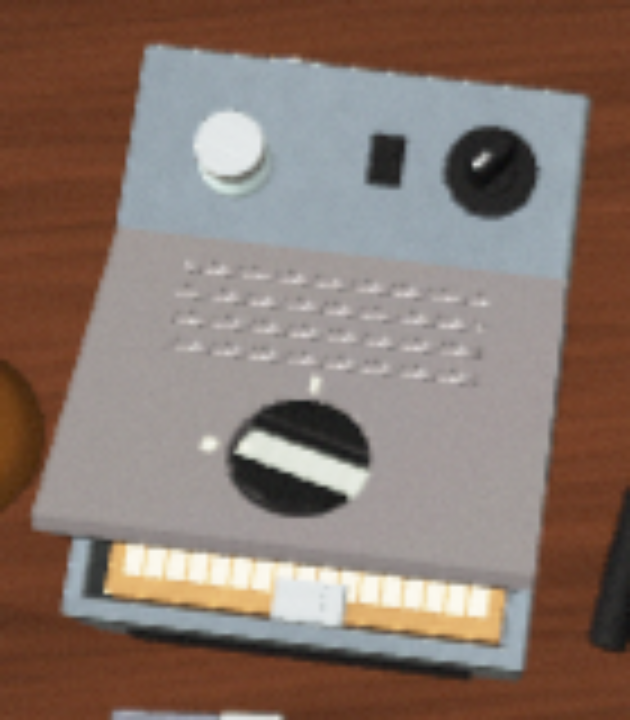

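```bash
cat >> h.py <<'E'
def tool(*targets):
    o=monitor.get_obs(); p=np.array(o['tool_pos']); M=rot(o['tool_rot'])
    print('t',o['time_s'],'pos',p,'zaxis heading',np.degrees(np.arctan2(M[1,2],M[0,2])),'x',M[:,0],'q',o['qpos'],'F',o['force'],'grip',o['grip_width'])
    for t in targets: print(t,'->',(np.array(t)-p)@M)
E
python3 - <<'E'
from h import *
np.set_printoptions(precision=4,suppress=True)
tool([.45,-.35,.36],[.4727,.0289,.36],[.4727,.0289,.275])
E
```

```text
t 0.9 pos [ 0.2596 -0.5959  0.2416] zaxis heading -66.46228226240751 x [ 0.     -0.0001 -1.    ] q [67.2725 18.3914 -4.0179 83.1082  1.2945 78.5401 -3.2602] F [ 0.2861 -0.4097  0.5878] grip 0.08697336278337177
[0.45, -0.35, 0.36] -> [-0.1184  0.2728 -0.1494]
[0.4727, 0.0289, 0.36] -> [-0.1185  0.4449 -0.4877]
[0.4727, 0.0289, 0.275] -> [-0.0335  0.4449 -0.4877]
```

Request:
step_arm([
  [-1,-0.118,0,0,0],
  [-1,-0.118,0.1,-0.05,0],
  [-1,-0.118,0.2,-0.1,0],
  [-1,-0.118,0.273,-0.15,0],
  [-1,-0.118,0.273,-0.15,0],
  [-1,-0.118,0.33,-0.26,0],
  [-1,-0.118,0.36,-0.31,0],
  [-1,-0.118,0.39,-0.37,0],
  [-1,-0.118,0.42,-0.43,0],
  [-1,-0.118,0.445,-0.488,0],
  [-1,-0.118,0.445,-0.488,0],
  [-1,-0.118,0.445,-0.488,0],
], newtons=30)

```text
time_s: 2.4
tool_pos: [0.4722, 0.0283, 0.3599]
tool_rot: [31.6, 89.9, -34.8]
force: [0.6, 0.0, 0.2]
grip_width: 0.0008
```

Run:
```python
from h import *
np.set_printoptions(precision=4,suppress=True)
tool([.4727,.0289,.36],[.4727,.0289,.275],[.453,.0327,.183])
```

```text
t 2.4 pos [0.4722 0.0283 0.3599] zaxis heading -66.47757919789309 x [ 0.0012 -0.0009 -1.    ] q [ 31.6085  -4.7139 -35.3893  94.5893  -2.6744  89.1899 -70.1321] F [0.6095 0.0434 0.2211] grip 0.0008057930151061294
[0.4727, 0.0289, 0.36] -> [-0.0001  0.0007 -0.0003]
[0.4727, 0.0289, 0.275] -> [ 0.0849  0.0006 -0.0004]
[0.453, 0.0327, 0.183] -> [ 0.1769 -0.016  -0.0119]
```

Request:
step_arm([
  [-1,0.05,0,0,0],
  [-1,0.085,0,0,0],
  [-1,0.095,-0.001,-0.001,0],
  [-1,0.105,-0.003,-0.002,0],
  [-1,0.115,-0.005,-0.004,0],
  [-1,0.125,-0.007,-0.005,0],
  [-1,0.135,-0.009,-0.006,0],
  [-1,0.145,-0.011,-0.008,0],
  [-1,0.155,-0.013,-0.01,0],
  [-1,0.163,-0.015,-0.011,0],
  [-1,0.17,-0.016,-0.012,0],
  [-1,0.172,-0.016,-0.012,0],
])

```text
time_s: 3.9
tool_pos: [0.4526, 0.0308, 0.187]
tool_rot: [-101.2, 90.0, -167.7]
force: [-1.4, -0.3, 2.0]
grip_width: 0.0005
```

Run:
```python
from h import *
np.set_printoptions(precision=4,suppress=True)
tool([.453,.0327,.181])
im,d=read_camera('side'); save('side1.png',im,(200,180,420,360),3.5)
```

```text
t 3.9 pos [0.4526 0.0308 0.187 ] zaxis heading -66.46272758578493 x [-0.0008 -0.0002 -1.    ] q [ 30.9224  -2.6426 -36.8094 112.7079  -1.6852  69.4604 -71.7278] F [-1.3741 -0.3363  2.0356] grip 0.000494771500830721
[0.453, 0.0327, 0.181] -> [ 0.006   0.0011 -0.0016]
```

View pics/side1.png

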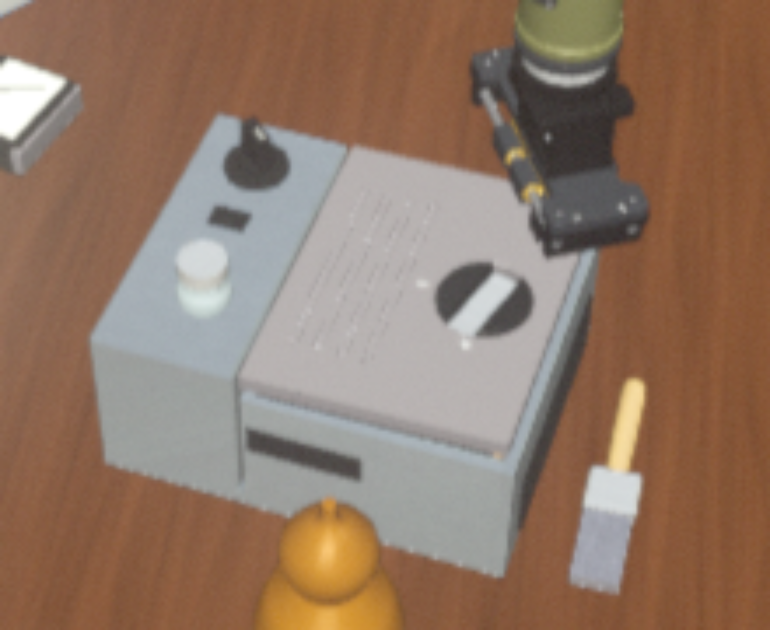

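The hatch is nearly shut and the gripper is at its front right corner. I'll press on until the force rises.

Request:
step_arm([
  [-1,0.003,0,0,0],
  [-1,0.005,0,0,0],
  [-1,0.007,0,0,0],
  [-1,0.007,0,0,0],
])

```text
time_s: 4.45
tool_pos: [0.4528, 0.0312, 0.1814]
tool_rot: [-99.2, 90.0, -165.7]
force: [-4.5, -0.5, 9.2]
grip_width: 0.0005
```

Request:
step_arm([
  [-1,0.002,0,0,0],
  [-1,0.004,0,0,0],
  [-1,0.004,0,0,0],
])

```text
time_s: 4.82
tool_pos: [0.4529, 0.0313, 0.1811]
tool_rot: [-45.6, 89.9, -112.0]
force: [-15.8, -0.3, 34.5]
grip_width: 0.0004
```

Request:
step_arm([
  [-1,-0.03,0,0,0],
  [-1,-0.09,0,0,0],
  [-0.43,-0.15,-0.03,0.06,10],
  [-0.43,-0.15,-0.06,0.12,20],
  [-0.43,-0.15,-0.08,0.18,20],
  [-0.43,-0.15,-0.08,0.18,20],
  [-0.43,-0.15,-0.08,0.18,20],
])

```text
time_s: 5.7
tool_pos: [0.4513, -0.1686, 0.326]
tool_rot: [-179.7, 90.0, 93.6]
force: [-0.6, -0.3, 0.4]
grip_width: 0.0247
```

```bash
cat > m.py <<'E'
from h import *
np.set_printoptions(precision=4,suppress=True)
import sys
tag=sys.argv[1]
tool()
for c in ('side','top'):
    im,d=read_camera(c); np.savez(c+tag+'.npz',im=im,d=d)
    P=cloud(c,np.ones(d.shape,bool),d)
    P=P[(P[:,0]>.38)&(P[:,0]<.85)&(P[:,1]>-.1)&(P[:,1]<.27)]
    D=P[np.abs(P[:,2]-.162)<.004]
    (ctr,sz,an)=cv2.minAreaRect((D[:,:2]*1000).astype(np.float32)); print(c,'top rect',ctr,sz,an,'z',np.median(D[:,2]))
    # plane of hatch area
    for t in ('turnlock','turnlock_slot'):
        r=regions_of(c,t)
        if not r: continue
        q=r[0]; Q=cloud(c,q['pixels'],d); v,u=np.nonzero(q['pixels'])
        g=im.astype(int).sum(2)
        print(t,q['p'],'centre bbox',w(c,q['pixel'][0],q['pixel'][1],np.median(d[q['pixels']])),Q.min(0),Q.max(0))
        B=q['pixels']&(g>330)&(d>0)
        n,l,s,_=cv2.connectedComponentsWithStats(B.astype(np.uint8)); k=1+s[1:,4].argmax(); S=cloud(c,l==k,d)
        m=S.mean(0); e=np.linalg.svd((S-m)[:,:2],full_matrices=False)[2][0]
        print('  bright slot n',len(S),'centre',m,'heading mod180',np.degrees(np.arctan2(e[1],e[0]))%180)
    F=P[(P[:,2]>.15)&(P[:,2]<.18)&(P[:,0]<.60)]
    m=F.mean(0)
    for _ in range(3):
        co=np.linalg.lstsq(np.c_[F[:,:2]-m[:2],np.ones(len(F))],F[:,2],rcond=None)[0]
        r=F[:,2]-np.c_[F[:,:2]-m[:2],np.ones(len(F))]@co; F=F[np.abs(r)<.003]
    print(c,'hatch plane slope',co,len(F))
E
python3 m.py 2; python3 -c "
from h import *
save('top2.png',np.load('top2.npz')['im'],(210,170,350,330),4)"
```

```text
t 5.7 pos [ 0.4513 -0.1686  0.326 ] zaxis heading -86.73137584124163 x [-0.      0.0005 -1.    ] q [ 42.304   -3.1597 -23.7172  97.4951  -1.2986  85.4092 -68.0083] F [-0.5597 -0.2523  0.4272] grip 0.024695901852903667
side top rect (595.70556640625, 86.43343353271484) (265.5723571777344, 323.67877197265625) 78.95858001708984 z 0.1622777806619251
turnlock 0.78 centre bbox [0.4897 0.1006 0.1628] [0.4593 0.0697 0.1443] [0.527  0.1454 0.173 ]
  bright slot n 165 centre [0.4935 0.1012 0.1533] heading mod180 63.817495075449045
side hatch plane slope [ 0.0023 -0.0023  0.1623] 3066
top top rect (593.18701171875, 85.54556274414062) (259.2538146972656, 323.0916442871094) 78.96125793457031 z 0.16197057256625702
turnlock 0.68 centre bbox [0.488  0.1133 0.1581] [0.4563 0.0727 0.1456] [0.5238 0.1412 0.1715]
  bright slot n 286 centre [0.4908 0.1066 0.152 ] heading mod180 63.13715791610096
turnlock_slot 0.59 centre bbox [0.4961 0.1055 0.1602] [0.4542 0.0707 0.1435] [0.5256 0.1435 0.1715]
  bright slot n 301 centre [0.4906 0.1061 0.1519] heading mod180 62.44198257040132
top hatch plane slope [-0.0004 -0.0014  0.1621] 5141
```

View pics/top2.png

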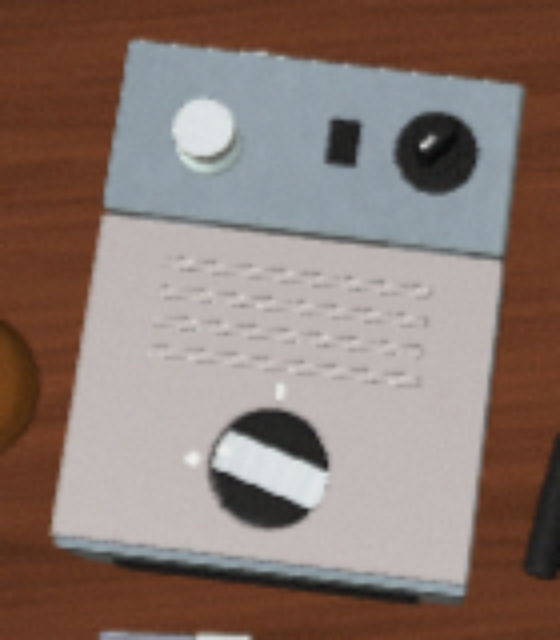

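Request:
step_arm([
  [-0.43,0,0,0,-10],
  [-0.43,0,0.01,-0.04,-20],
  [-0.43,0,0.02,-0.08,-30],
  [-0.43,0,0.03,-0.12,-40],
  [-0.43,0,0.035,-0.16,-50],
  [-0.43,0,0.04,-0.19,-60],
  [-0.43,0,0.045,-0.22,-70],
  [-0.43,0,0.05,-0.25,-80],
  [-0.43,0.01,0.055,-0.272,-90],
  [-0.43,0.02,0.055,-0.272,-100],
  [-0.43,0.026,0.055,-0.272,-110],
  [-0.43,0.026,0.055,-0.272,-120],
])

```text
time_s: 7.5
tool_pos: [0.4889, 0.1097, 0.3]
tool_rot: [174.3, 90.0, -151.8]
force: [-0.1, -0.0, 0.2]
grip_width: 0.0249
```

Request:
step_arm([
  [-0.43,0,0,0,-10],
  [-0.43,0,0,0,-20],
  [-0.43,0,0,0,-29.7],
  [-0.43,0,0,0,-29.7],
  [-0.43,0,0,0,-29.7],
])

```text
time_s: 8.12
tool_pos: [0.4894, 0.1093, 0.3005]
tool_rot: [-112.9, 90.0, -49.8]
force: [0.7, 0.0, -0.5]
grip_width: 0.0249
```

Run:
```python
from h import *
np.set_printoptions(precision=4,suppress=True)
tool([.4905,.106,.2],[.4905,.106,.174])
```

```text
t 8.125 pos [0.4894 0.1093 0.3005] zaxis heading 63.12583783856238 x [ 0.0002 -0.0002 -1.    ] q [ 24.2966   0.3336 -39.6845  97.2481   0.2284  82.489   47.7086] F [ 0.7013  0.0139 -0.4999] grip 0.02492015765862408
[0.4905, 0.106, 0.2] -> [ 0.1005 -0.0024 -0.0024]
[0.4905, 0.106, 0.174] -> [ 0.1265 -0.0024 -0.0024]
```

Request:
step_arm([
  [-0.43,0.05,-0.0025,-0.0025,0],
  [-0.43,0.095,-0.0025,-0.0025,0],
  [-0.43,0.11,-0.0025,-0.0025,0],
  [-0.43,0.116,-0.0025,-0.0025,0],
  [-0.43,0.12,-0.0025,-0.0025,0],
  [-0.43,0.12,-0.0025,-0.0025,0],
])

```text
time_s: 8.88
tool_pos: [0.4915, 0.1056, 0.1815]
tool_rot: [-63.7, 89.9, -0.4]
force: [-0.2, -0.6, -0.2]
grip_width: 0.025
```

Tips are at 0.1625, below the mouth (0.166) with no contact. I'll go deeper.

Request:
step_arm([
  [-0.43,0.004,0,0,0],
  [-0.43,0.007,0,0,0],
  [-0.43,0.007,0,0,0],
])

```text
time_s: 9.25
tool_pos: [0.4913, 0.1052, 0.1736]
tool_rot: [-68.4, 89.9, -5.2]
force: [2.2, 0.5, -0.9]
grip_width: 0.0247
```

Request:
step_arm([
  [-0.43,0,0,0,7],
  [-0.43,0,0,0,14],
  [-0.43,0,0,0,21],
  [-0.43,0,0,0,28],
  [-0.43,0,0,0,35],
  [-0.43,0,0,0,42],
  [-0.43,0,0,0,49],
  [-0.43,0,0,0,56],
  [-0.43,0,0,0,63],
  [-0.43,0,0,0,68],
  [-0.43,0,0,0,70],
  [-0.43,0,0,0,70],
])

```text
time_s: 10.75
tool_pos: [0.4912, 0.1049, 0.1736]
tool_rot: [-28.5, 89.9, -35.2]
force: [2.5, -2.2, -0.6]
grip_width: 0.0248
```

Run:
```python
from h import *
np.set_printoptions(precision=4,suppress=True)
tool(); print(monitor.get_obs()['wrist_torque'])
im,d=read_camera('side'); save('side3.png',im,(260,180,400,300),5)
```

```text
t 10.75 pos [0.4912 0.1049 0.1736] zaxis heading -6.737800864023438 x [ 0.0009 -0.0006 -1.    ] q [ 19.7097   5.1399 -36.2627 107.8014   3.329   68.0445 -24.4245] F [ 2.5261 -2.2064 -0.5661] grip 0.02478506398821005
[-0.516  -0.7324 -0.0233]
```

View pics/side3.png

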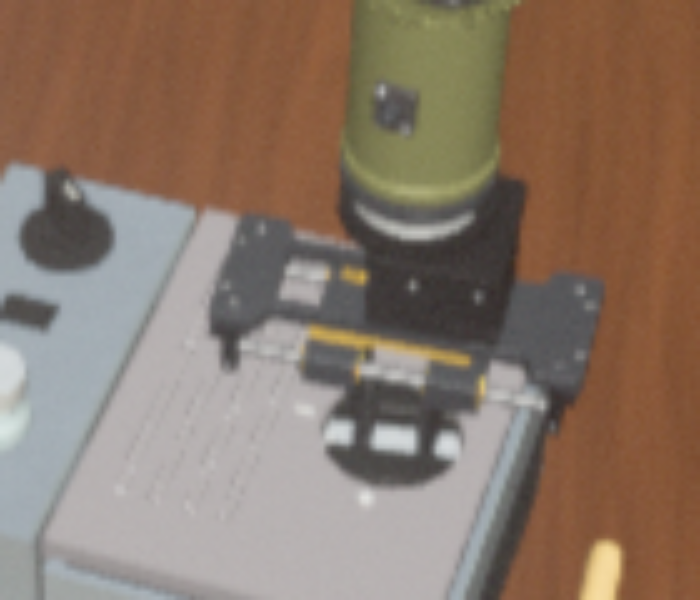

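The fingertips are in the slot and the fastener has turned with them. I'll continue to the stop, watching the moment.

Request:
step_arm([
  [-0.43,0,0,0,3],
  [-0.43,0,0,0,6],
  [-0.43,0,0,0,9],
  [-0.43,0,0,0,10],
  [-0.43,0,0,0,10],
])

```text
time_s: 11.42
tool_pos: [0.491, 0.1053, 0.1736]
tool_rot: [-7.0, 90.0, -23.7]
force: [3.7, -1.7, -0.3]
grip_width: 0.0244
```

Run:
```python
from h import *
np.set_printoptions(precision=4,suppress=True)
tool(); print(monitor.get_obs()['wrist_torque'])
```

```text
t 11.425 pos [0.491  0.1053 0.1736] zaxis heading -16.716355906919873 x [ 0.0006 -0.0003 -1.    ] q [ 19.2148   5.0928 -35.7658 107.8207   3.2344  68.0445 -34.3687] F [ 3.6741 -1.7256 -0.3262] grip 0.0243940368406759
[-0.5776 -0.8894  0.0946]
```

Request:
step_arm([
  [-0.43,0,0,0,2],
  [-0.43,0,0,0,4],
  [-0.43,0,0,0,4],
])

```text
time_s: 11.8
tool_pos: [0.491, 0.1053, 0.1736]
tool_rot: [-29.5, 89.9, -50.2]
force: [4.7, -3.6, -0.1]
grip_width: 0.0251
```

Run:
```python
from h import *
np.set_printoptions(precision=4,suppress=True)
tool(); print(monitor.get_obs()['wrist_torque'])
```

```text
t 11.8 pos [0.491  0.1053 0.1736] zaxis heading -20.65981796670079 x [ 0.001  -0.0012 -1.    ] q [ 18.9986   5.0714 -35.5819 107.8274   3.2706  68.0403 -38.3591] F [ 4.6697 -3.6414 -0.0814] grip 0.025070792201136918
[-0.7522 -1.0031  1.2805]
```

The moment jumped to 1.3 N·m, which means the stop. I'll back off within the slack, lift, and check.

Request:
step_arm([
  [-0.43,0,0,0,-4],
  [-0.43,0,0,0,-8],
  [-0.43,0,0,0,-8],
  [-0.43,-0.02,0,0,-8],
  [-0.43,-0.07,0,0,-8],
  [-0.43,-0.13,0,0,-8],
  [-0.43,-0.13,0.08,0.0,-8],
  [-0.43,-0.13,0.16,0.0,-8],
  [-0.43,-0.13,0.24,0.0,-8],
  [-0.43,-0.13,0.24,0,-8],
  [-0.43,-0.13,0.24,0,-8],
])

```text
time_s: 13.18
tool_pos: [0.5733, 0.3352, 0.3009]
tool_rot: [170.0, 89.6, 157.5]
force: [-0.5, -0.7, 0.1]
grip_width: 0.0246
```

```bash
python3 m.py 4
python3 - <<'E'
from h import *
a=np.load('top2.npz')['im'];b=np.load('top4.npz')['im']
save('top4.png',b,(210,170,350,330),4)
E
```

```text
t 13.175 pos [0.5733 0.3352 0.3009] zaxis heading -12.453445865684778 x [-0.0068  0.0028 -1.    ] q [ -1.9747  24.5628 -43.209   74.0677  16.1641  87.7857 -55.6315] F [-0.5352 -0.7268  0.1271] grip 0.02457326750565754
side top rect (595.9088134765625, 86.2263412475586) (265.85089111328125, 324.71807861328125) 79.2296371459961 z 0.16232186712914864
turnlock 0.7 centre bbox [0.4836 0.0878 0.1628] [0.457  0.0648 0.1452] [0.527  0.3181 0.3971]
  bright slot n 143 centre [0.4923 0.0993 0.1578] heading mod180 109.01295017086593
turnlock_slot 0.59 centre bbox [0.483  0.096  0.1552] [0.4573 0.0673 0.1452] [0.5257 0.327  0.3983]
  bright slot n 123 centre [0.4893 0.1004 0.1554] heading mod180 128.68161934002768
side hatch plane slope [-0.0003 -0.0053  0.162 ] 1604
top top rect (593.0897827148438, 85.6844482421875) (259.21820068359375, 323.1324462890625) 78.8964614868164 z 0.16191678320770975
turnlock 0.57 centre bbox [0.4904 0.1105 0.1611] [0.452  0.0682 0.1436] [0.5272 0.1413 0.172 ]
  bright slot n 317 centre [0.4892 0.106  0.153 ] heading mod180 168.15981047923702
turnlock_slot 0.88 centre bbox [0.4901 0.1021 0.161 ] [0.4562 0.0708 0.1452] [0.5266 0.1396 0.172 ]
  bright slot n 284 centre [0.4907 0.1056 0.1529] heading mod180 170.30508081689916
top hatch plane slope [ 0.0009 -0.0009  0.162 ] 4973
```

View pics/top4.png

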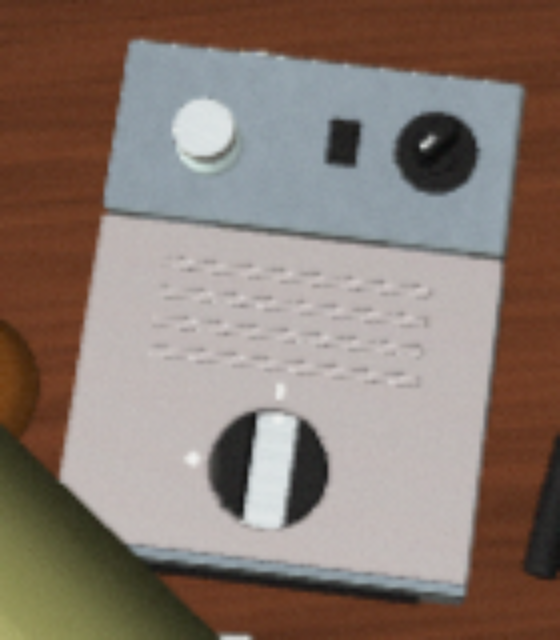

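The slot runs from (275,412) to (263,528) in this crop, so front to back, in line with the mark. The hatch is flat, and the jar and knob haven't moved. Handing in.

```bash
python3 -c "
from cell import env; print(env.sign_off())"
```

```text
the job is handed in; nothing more can be done
None
```

I pushed the hatch down with closed fingertips until it was home, then turned the fastener clockwise to its stop with the fingertips in its slot. I handed the job in at about 13.5 s of the 40 s allowed.

- **Hatch:** it stopped with the push force rising to about 34 N on the fingertips. Both cameras then measured it flat at height 0.162.
- **Fastener:** the turn ended at a firm stop, at about 1.3 N·m. From the top camera the slot heads 168–170°, against about 169° expected for locked.
- **Surroundings:** the jar, the knob and the visible part of the extractor look unmoved in the final top view. The arm was clear of everything, with no contact force.
- **Check that disagreed:** the side camera gave 109° and 129° for the slot heading, but I discounted those because its mask took in parts of the gripper.
- **Not checked:** the brush, screwdriver, multimeter, old filter and spray bottle were not measured again at the end. The gourd was only partly in view.

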